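Dip the vacuum pump's oil and show the dipstick for reading

TASK

Take the yellow-handled dipstick from its grey rest and push it down the slanting filler tube of the blue vacuum pump until its brass collar stops on the tube's rim. Then draw it right out and hold it level, marked white face up, with its tip over the middle of the empty white tray in front of you (not the one with dishes at the back), about 10 cm above the tray's rim, so that it can be read: finish while still holding it there, clear of the tray. Leave the amber bottle, the beaker and the roll of tape where they stand.

Things in the scene. Friction and masses are not known exactly. Their poses are not given: they have to be found in the camera images.
- dipstick: Loose dipstick, 0.07 to 0.11 kg. Origin on its axis at the stop face of the 28 mm brass collar (x = -6 to 0 mm); x axis runs to the tip, z out of the marked face (up at the start). x 0 to 70: round steel rod, 8 mm diameter; 70 to 100: steel blade 8 mm wide, 5 thick, white with two red lines on +z; -6 to -96: yellow handle 14 x 14 mm. Starts level in the rest, axis 55 mm up. Balances at about x = -20 mm.
- dipstick_grip (a point): Middle of the yellow handle, on the dipstick's axis, at x = -45 mm of the dipstick: free on both sides and from above in the rest.
- dipstick_tip (a point): The very tip of the dipstick's blade, at x = +100 mm of the dipstick.
- filler_tube: Steel tube fixed to the pump, its axis rising 35 degrees from level away from the pump. Origin at its rim's centre, 135 mm up; z points out along the tube, y is level; insert along -z. Rim 29 mm outside, mouth 22 mm, tapering over 12 mm to a 12 mm bore; 60 mm long, open behind into the hollow case: the dipstick goes in 100 mm until its collar meets the rim.
- pump: Fixed small vacuum pump: blue oil case 122 x 112 mm, 120 mm high, ports on top to 141 mm, grey motor behind. Origin on the worktop under the middle of the case; x axis points to the motor, which ends at x = 184 mm; the filler tube is on the -x side, its rim's centre at x = -105 mm, y = 0.
- rest: Fixed grey rest, base 172 x 56 x 8 mm; origin at the base's underside centre, x axis towards the dipstick's tip. Two notched posts open at the top, 10 mm thick, up to 59 mm high, at x = +70 mm (carries the rod) and -71 mm (carries the handle's end); the dipstick's origin lies at x = +15 mm. The dipstick lifts straight up and out.
- tray: Fixed open, empty white tray in front of the robot (another, holding dishes, stands at the back left and is not meant), 193 x 253 mm, rim 58 mm above the worktop; origin at the centre of its underside on the worktop, longer side along its y axis.
- amber_bottle: Brown bottle, 60 mm diameter, 142 mm high, standing; origin at the centre of its underside. Leave alone.
- beaker_100: Small glass beaker, 52 mm diameter, 71 mm high, standing; origin at the centre of its underside. Leave alone.
- tape_roll: Roll of pale green tape lying flat, 66 mm diameter, 19 mm high; origin at the centre of its underside. Leave alone.
There are look-alikes about, which are no part of the job. There is more than one size of the dipstick; the one meant has the size given above.

How it is judged:
By the outcome, as a careful person would: the job done as asked, in the order asked, and still so for the second after the job is handed in, while the arm keeps its last pose, push and grip.
It also fails if it takes over 51 s, if anything falls off the work surface, if the arm or the gripper's body presses on something with over 40 N, if the wrist force passes 120 N, or if a joint passes its speed limit or range.

ROBOT

A 6-joint arm with a two-finger parallel gripper is mounted at the origin on a cart in front of the work surface, level with it; the furniture and walls round the work are solid. World frame = base frame: x ahead of the robot, y to its left, z up, the work surface at z = 0. Lengths are in m, angles in degrees, forces in N, time in s.
With the tool pointing down it reaches from about 0.325 to 0.75 m from the base axis. Payload 7.6 kg.
Tool frame: the origin (TCP) lies midway between the tips of the shut fingers; the grasp point (between the pads) lies behind it (ctrl.tcp_to_grasp is the z of the grasp point in the tool frame, in m); z points along the fingers, y is the line along which they close (so a half turn about z gives the same grasp; the last joint's range is limited). The gripper opens to 85 mm and grips with 20 to 120 N. Pads are 22 mm wide; open, the fingers measure 114 mm over their backs; the gripper's body (76 mm by 85 mm) begins 54 mm behind the grasp point. The pads swing forward as they close: fully open they stand 13 mm farther back than shut.
Start: joints at [-71.293, 2.991, 80.254, -0, 96.75, -4.028], TCP at [0.203, -0.484, 0.231] pointing down, gripper open.
Joint ranges: [-166.34, 166.34], [-52.06, 124.39], [6.96, 135.62], [-60.46, 240.46], [14.63, 156.25], [-167.68, 167.68]. Speed limits (degrees/s): [147.25, 147.25, 172.46, 180, 180, 180].

INTERFACE

Orientations are given as [roll, pitch, yaw] about the fixed x, y, z axes, in that order (R = Rz(yaw) Ry(pitch) Rx(roll)).
In Python, from plant import ctrl gives the robot as it stands.
- The arm moves only by the shell command python3 -m inch 'ROWS' [FORCE]. ROWS is JSON, a list of rows, each a list of 5 numbers: the shift along the world's x, y, z normalised to -1 to 1, where 1 is 25 cm, then the turn about the world's z normalised to -1 to 1, where 1 is 2 pi rad, then the closure, from 0 (fully open) to 1 (shut). In form: [[tx, ty, tz, roll, gripper], ...]. A call has 1 to 5 rows; each row is the pose to reach, as a shift and turn from the pose commanded when the call began, turning the shorter way round; what a row does not reach only later rows make up. A row lasts 1/12 s, in which the tool goes at most 41.7 mm and 7.16 degrees, less where a joint would pass 70% of its speed; a pose out of reach is approached as far as the arm can. A call with a number of a shift or a turn outside -1 to 1 is refused whole. A call with a gripper value outside its range is refused whole. The fingers move at their own pace and stop on an object; FORCE is the grip in N (left out, the last holds). Time passes only in rows, so rows that repeat a pose let the fingers close. It gives the time, the measured TCP pose, the force, the opening and the grip force at its end, in the units of the state.
- ctrl.get_obs(): the state, without advancing time (a new reading comes with each control period).
- ctrl.read_camera(name): name is "scene" or "top"; returns the picture (400x640x3 uint8, red, green, blue); there is no depth.
- ctrl.camera_model(name): a dict with "mtx" (3x3 intrinsics, pixels), "D" ([k1, k2, p1, p2, k3] as OpenCV has them; the pictures are not rectified), "view" (4x4, takes a point from world to camera coordinates). Camera axes: x right, y down, z forward; pixel columns grow to the right and rows downward; lengths in m; the calibration is good to about 2 mm. A picture is of the moment at which its call begins. camera_model takes no time and is no camera call.
- ctrl.job_done(): hands the job in; it is judged then, once.
The state is a dict: "time": time; "joint_pos": joint angles; "joint_velocities": joint speeds; "joint_torque": joint torques, N m; "eef_pos": TCP position; "eef_rot": TCP orientation; "force": force on the tool from outside, world axes, zero at the start; "ft_torque": the same for the moment, N m; "opening": finger opening in m; "gripper_force": force on a finger pad.
Only numpy, scipy, OpenCV 4.12 (cv2) and the standard library are available. Lean on these libraries where they do the work, as an engineer would, in place of code of your own. Each camera call takes 0.05 s, during which the arm holds its last target. There are 200 camera calls.

## Working session

There is one attempt and no reset: what is moved stays moved. The work goes in short steps, Python scripts to look and compute and a shell command to move; the robot and the scene stay as the last step left them, time stands still between calls to the robot, and variables do not carry over. Pictures are saved under pics/ and viewed, at most 10 in all, crops included, and the job is handed in when it is done.

```bash
mkdir -p pics; ls; cat > h.py <<'E'
import numpy as np, cv2
from plant import ctrl
def ray(cam,px):
    m=ctrl.camera_model(cam); K=np.array(m['mtx'],float);D=np.array(m['D'],float);V=np.array(m['view'],float)
    u=cv2.undistortPoints(np.array([[px]],float),K,D)[0,0]
    R=V[:3,:3];t=V[:3,3]; o=-R.T@t; d=R.T@np.array([u[0],u[1],1.]); return o,d/np.linalg.norm(d)
def onz(cam,px,z):
    o,d=ray(cam,px); return o+d*(z-o[2])/d[2]
def tri(pa,pb):
    (o1,d1),(o2,d2)=ray('scene',pa),ray('top',pb)
    s=np.linalg.lstsq(np.c_[d1,-d2],o2-o1,rcond=None)[0]
    a,b=o1+s[0]*d1,o2+s[1]*d2; return (a+b)/2,np.linalg.norm(a-b)
def proj(cam,P):
    m=ctrl.camera_model(cam);V=np.array(m['view'],float)
    return cv2.projectPoints(np.array(P,float).reshape(-1,1,3),cv2.Rodrigues(V[:3,:3])[0],V[:3,3],np.array(m['mtx'],float),np.array(m['D'],float))[0][:,0]
def snap(cam,name):
    im=ctrl.read_camera(cam); cv2.imwrite(name,im[:,:,::-1]); return im
E
python3 - <<'E'
from h import *
snap('scene','pics/s0.png');snap('top','pics/t0.png')
o=ctrl.get_obs();print(o, ctrl.tcp_to_grasp)
for c in('scene','top'):print(ray(c,(320,200)))
E
```

```text
pics
{'time': 0.1, 'joint_pos': array([-7.12932385e+01,  3.02444513e+00,  8.03061471e+01,  7.63947570e-04,
        9.67491383e+01, -4.02764228e+00]), 'joint_velocities': array([ 0.17219138, -0.1149703 , -0.20579879,  0.02108579, -0.02382891,
       -0.02551948]), 'joint_torque': array([ 9.01478816e-04, -3.82583213e+01, -3.60984421e+01, -1.02639658e-04,
        4.78452741e-03, -1.08526453e-05]), 'eef_pos': array([ 0.20283459, -0.4839527 ,  0.23055831]), 'eef_rot': array([-1.79920520e+02, -6.35699455e-03,  2.27344886e+01]), 'force': array([-0.30887061, -0.91489826,  0.37417427]), 'ft_torque': array([0.02053757, 0.01768074, 0.02747927]), 'gripper_force': 0.0, 'opening': 0.08549266952890323} -0.0187
(array([ 0.29499984, -0.46589591,  0.73443051]), array([ 0.34280659,  0.60392158, -0.71955706]))
(array([0.3685753 , 0.04451282, 1.12609153]), array([ 0.20243491,  0.02260236, -0.97903485]))
```

View pics/s0.png

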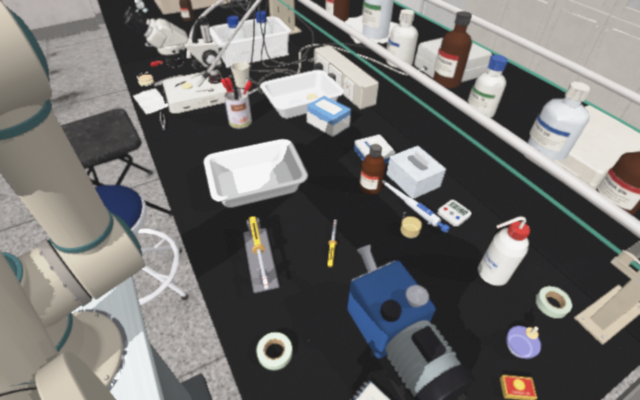

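View pics/t0.png

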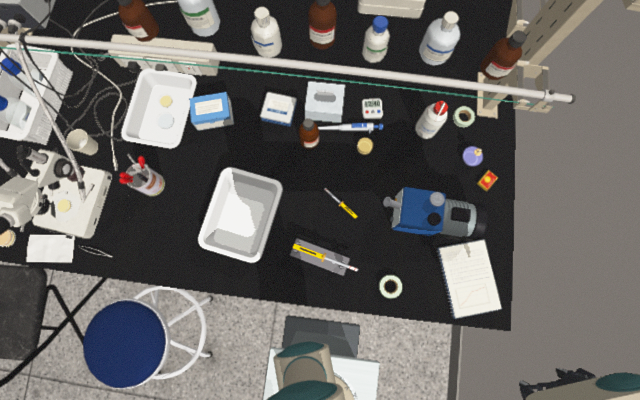

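The scene view shows the grey rest with a yellow-handled stick at about (258,255), a loose yellow stick at (333,243), the pump at (395,305) with its tube at (370,260), and the empty tray at (255,172). In the top view the rest is at (322,256), the loose stick at (341,203), the tube at (388,203) and the tray at (241,215). There are two candidates: the stick in the rest (top 293–357, 243–268), which fits the description, and the shorter loose one (top 325–357, 188–217). I'll confirm with an enlarged crop.

```bash
python3 - <<'E'
from h import *
t=cv2.imread('pics/t0.png');s=cv2.imread('pics/s0.png')
cv2.imwrite('pics/tc.png',cv2.resize(t[180:280,285:485],None,fx=4,fy=4,interpolation=cv2.INTER_CUBIC))
cv2.imwrite('pics/sc.png',cv2.resize(s[210:330,235:435],None,fx=4,fy=4,interpolation=cv2.INTER_CUBIC))
for n,im,cam,h in(('top',t,'top',.062),('scene',s,'scene',.062)):
    hsv=cv2.cvtColor(im,cv2.COLOR_BGR2HSV)
    m=cv2.inRange(hsv,(18,120,110),(34,255,255))
    k,l,st,c=cv2.connectedComponentsWithStats(m)
    for i in range(1,k):
        if st[i,4]>25:
            p=np.argwhere(l==i)[:,::-1].astype(np.float32); r=cv2.minAreaRect(p)
            print(n,st[i],c[i].round(1),r, onz(cam,c[i],h).round(4))
    m=cv2.inRange(hsv,(100,110,50),(125,255,255));k,l,st,c=cv2.connectedComponentsWithStats(m)
    for i in range(1,k):
        if st[i,4]>400: print(n,'blue',st[i],c[i].round(1),onz(cam,c[i],.12).round(3))
E
```

```text
top [478 175  13  16  64] [483.9 181.5] ((483.4890441894531, 181.9051055908203), (10.252291679382324, 13.49885082244873), 19.983104705810547) [ 0.707  -0.4113  0.062 ]
top [339 201  19  18  94] [347.8 209.8] ((347.7500305175781, 210.25003051757812), (21.21320343017578, 4.949747085571289), 45.0) [ 0.57   -0.0153  0.062 ]
top [293 244  33  18 168] [309.2 251.6] ((308.1507873535156, 252.23648071289062), (33.229644775390625, 8.52971076965332), 17.2414608001709) [0.4353 0.0809 0.062 ]
top blue [190  91  39  33 618] [209.4 108.3] [0.81  0.427 0.12 ]
top blue [ 393  187   52   49 1577] [418.5 212.7] [ 0.575 -0.207  0.12 ]
top blue [  83  301   82   86 5410] [123.6 343.9] [0.127 0.532 0.12 ]
scene [249 216  15  37 235] [255.  233.3] ((256.01312255859375, 233.5982666015625), (36.21285629272461, 10.308768272399902), 82.40535736083984) [0.4347 0.0765 0.062 ]
scene [327 240  10  27 158] [330.8 252.7] ((330.0560302734375, 253.19200134277344), (8.049845695495605, 25.938392639160156), 10.30484676361084) [ 0.5591 -0.0517  0.062 ]
scene [500 375  37  25 193] [513.1 392.3] ((514.5935668945312, 392.58502197265625), (41.02775955200195, 19.578256607055664), 35.90972900390625) [ 0.6838 -0.4492  0.062 ]
scene [514 379  11  11  78] [518.8 384.3] ((518.75, 384.2500305175781), (11.31370735168457, 7.77817440032959), 45.0) [ 0.7025 -0.4448  0.062 ]
scene blue [  96  185   45   42 1138] [120.9 202.1] [0.188 0.258 0.12 ]
scene blue [ 347  260   89   99 4174] [383.7 305. ] [ 0.562 -0.231  0.12 ]
```

View pics/tc.png

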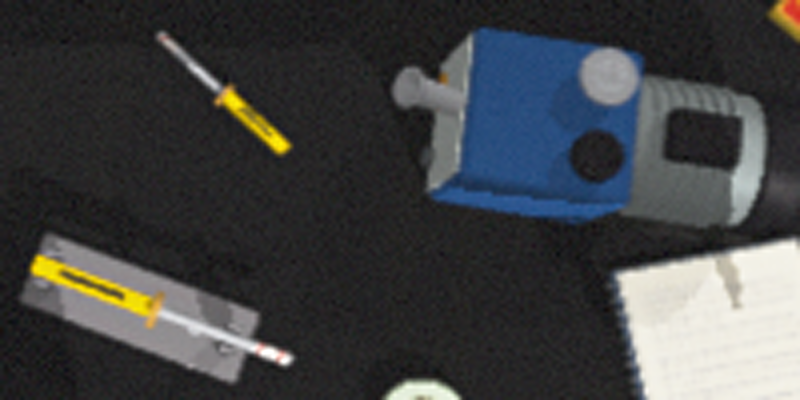

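View pics/sc.png

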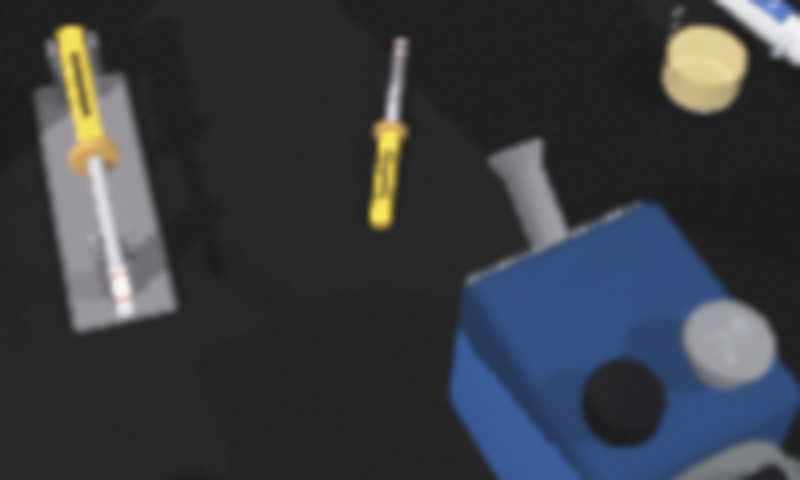

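The crops confirm it. The stick in the grey rest has a brass collar and a white blade with red lines, and it is the larger one. The loose one at top (341,203) is a smaller look-alike. In the crops, the tube rim is at top (386.6,201.7) and scene (363.6,247.2).

```bash
python3 - <<'E'
from h import *
T=lambda X,Y:((X+.5)/4-.5+285,(Y+.5)/4-.5+180)
S=lambda X,Y:((X+.5)/4-.5+235,(Y+.5)/4-.5+210)
a=lambda p,q:(np.round(tri(p,q)[0],4),round(tri(p,q)[1],4))
tip=a(S(124,316),T(291,358)); end=a(S(69,28),T(35,266)); col=a(S(94,157),T(156,307))
print('tip',tip,'end',end,'col',col,'len',np.linalg.norm(tip[0]-end[0]))
d=tip[0]-end[0];print('yaw stick',np.degrees(np.arctan2(d[1],d[0])))
te,ee=onz('top',T(291,358),.056),onz('top',T(35,266),.062);d=te-ee;print('top only',te,ee,np.linalg.norm(d),np.degrees(np.arctan2(d[1],d[0])))
print('rim',a(S(516,150),T(408,88)), onz('top',T(408,88),.135),onz('scene',S(516,150),.135))
A,B=onz('scene',S(468,284),.12),onz('scene',S(650,203),.12);d=B-A
print('face edge',A,B,np.linalg.norm(d),'x-axis yaw',np.degrees(np.arctan2(-d[0],d[1])*-1)-0, 'y yaw',np.degrees(np.arctan2(d[1],d[0])))
A,B=onz('top',T(475,28),.12),onz('top',T(643,52),.12);d=B-A
print('side edge',A,B,np.linalg.norm(d),'x yaw',np.degrees(np.arctan2(d[1],d[0])))
# tray: white blob
for cam,f,seed in(('top','pics/t0.png',(241,215)),):
    im=cv2.imread(f);hsv=cv2.cvtColor(im,cv2.COLOR_BGR2HSV)
    m=cv2.inRange(hsv,(0,0,120),(180,50,255));k,l,st,c=cv2.connectedComponentsWithStats(m)
    i=l[seed[1],seed[0]];p=np.argwhere(l==i)[:,::-1].astype(np.float32);r=cv2.minAreaRect(p);bx=cv2.boxPoints(r)
    W=np.array([onz(cam,q,.058) for q in bx]);print('tray',r,W.round(3),W.mean(0),[np.linalg.norm(W[j]-W[j-1]).round(3) for j in range(4)])
im=cv2.imread('pics/s0.png')
E
```

```text
tip (array([ 0.4021, -0.0617,  0.0536]), np.float64(0.0033)) end (array([0.4461, 0.1276, 0.0616]), np.float64(0.0024)) col (array([0.4265, 0.0383, 0.0541]), np.float64(0.0019)) len 0.19451089943753794
yaw stick -103.08521515676591
top only [ 0.40366491 -0.06178826  0.056     ] [0.44493911 0.12780617 0.062     ] 0.19412781985116564 -102.28151433182069
rim (array([ 0.5934, -0.1147,  0.1335]), np.float64(0.0021)) [ 0.59205645 -0.11408712  0.135     ] [ 0.59373404 -0.11579566  0.135     ]
face edge [ 0.53843269 -0.16150957  0.12      ] [ 0.64106091 -0.16530376  0.12      ] 0.1026983328853326 x-axis yaw 92.11727894729488 y yaw -2.117278947294876
side edge [ 0.64419036 -0.15942926  0.12      ] [ 0.64203081 -0.27841934  0.12      ] 0.11900967603330782 x yaw -91.03974834399475
tray ((239.6064910888672, 214.03445434570312), (66.26531219482422, 87.33700561523438), 17.927919387817383) [[0.41  0.413 0.058]
 [0.667 0.38  0.058]
 [0.628 0.181 0.058]
 [0.377 0.221 0.058]] [0.520693   0.29850696 0.058     ] [np.float64(0.194), np.float64(0.259), np.float64(0.203), np.float64(0.255)]
```

```bash
R='import sys'
python3 -m inch '[[0.308,0.75,0,0.0506,0],[0.308,0.75,0,0.0506,0],[0.308,0.75,0,0.0506,0],[0.308,0.75,0,0.0506,0],[0.308,0.75,0,0.0506,0]]' 25
python3 -m inch '[[0.308,0.75,0,0.0506,0],[0.308,0.75,0,0.0506,0],[0.308,0.75,0,0.0506,0],[0.308,0.75,0,0.0506,0],[0.308,0.75,0,0.0506,0]]'
python3 -m inch '[[0.308,0.75,0,0.0506,0],[0.308,0.75,0,0.0506,0],[0.308,0.75,0,0.0506,0],[0.308,0.75,0,0.0506,0],[0.308,0.75,0,0.0506,0]]'
python3 -m inch '[[0,0,0,0,0],[0,0,0,0,0]]'
```

```text
time: 0.52
eef_pos: [0.2802, -0.2945, 0.2309]
eef_rot: [-180.0, -0.0, 41.0]
force: [1.0, 0.3, 0.3]
opening: 0.0855
gripper_force: 0.0
time: 0.93
eef_pos: [0.3571, -0.1068, 0.2312]
eef_rot: [180.0, -0.0, 59.2]
force: [0.9, -1.0, -0.0]
opening: 0.0855
gripper_force: 0.0
time: 1.35
eef_pos: [0.4341, 0.081, 0.231]
eef_rot: [-180.0, -0.0, 77.5]
force: [0.8, -0.7, 0.6]
opening: 0.0851
gripper_force: 0.0
time: 1.52
eef_pos: [0.4338, 0.0796, 0.2305]
eef_rot: [-179.9, 0.0, 77.6]
force: [0.3, -0.3, 0.3]
opening: 0.0855
gripper_force: 0.0
```

```bash
python3 -m inch '[[0,-0.004,-0.4,0,0],[0,-0.004,-0.55,0,0],[0,-0.004,-0.66,0,0],[0,-0.004,-0.73,0,0],[0,-0.004,-0.776,0,0]]' 
python3 -m inch '[[0,0,0,0,0],[0,0,0,0,1],[0,0,0,0,1],[0,0,0,0,1],[0,0,0,0,1]]' 25
python3 -m inch '[[0,0,0,0,1],[0,0,0,0,1],[0,0,0,0,1],[0,0,0,0,1],[0,0,0,0,1]]'
python3 -m inch '[[0,0,0,0,1],[0,0,0,0,1],[0,0,0,0,1],[0,0,0,0,1],[0,0,0,0,1]]'
```

```text
time: 1.93
eef_pos: [0.4315, 0.0756, 0.0335]
eef_rot: [-179.8, 0.1, 77.3]
force: [-0.8, -0.1, 0.0]
opening: 0.0853
gripper_force: 0.0
time: 2.35
eef_pos: [0.4354, 0.0772, 0.0396]
eef_rot: [179.8, -0.1, 77.4]
force: [0.1, -0.1, -0.8]
opening: 0.0388
gripper_force: 0.0
time: 2.77
eef_pos: [0.4346, 0.0773, 0.0384]
eef_rot: [179.9, -0.0, 77.4]
force: [-2.2, -0.6, 6.4]
opening: 0.0137
gripper_force: 27.2
time: 3.18
eef_pos: [0.4346, 0.0773, 0.0384]
eef_rot: [179.9, -0.0, 77.4]
force: [-1.9, -0.0, 6.4]
opening: 0.0136
gripper_force: 27.2
```

```bash
python3 -m inch '[[0,0,0.05,0,1],[0,0,0.12,0,1],[0,0,0.2,0,1],[0,0,0.28,0,1],[0,0,0.308,0,1]]' 
python3 -m inch '[[0.13,-0.02,0,0.01,1],[0.29,-0.04,0,0.02,1],[0.44,-0.06,0,0.031,1],[0.58,-0.08,0,0.031,1],[0.65,-0.09,0,0.031,1]]'
python3 -m inch '[[0,0,0,0,1],[0,0,0,0,1],[0,0,0,0,1],[0,0,0,0,1]]'
python3 - <<'E'
from h import *
s=snap('scene','pics/s1.png');t=snap('top','pics/t1.png');print(ctrl.get_obs()['eef_pos'],ctrl.get_obs()['eef_rot'],proj('top',[.593,-.115,.135]),proj('scene',[.593,-.115,.135]))
a=cv2.resize(t[120:225,340:440],None,fx=4,fy=4,interpolation=cv2.INTER_CUBIC);b=cv2.resize(s[170:275,290:390],None,fx=4,fy=4,interpolation=cv2.INTER_CUBIC)
cv2.imwrite('pics/c1.png',np.hstack([a,b])[:,:,::-1])
E
```

```text
time: 3.6
eef_pos: [0.435, 0.0775, 0.1171]
eef_rot: [179.8, -0.1, 77.4]
force: [0.3, 0.1, -0.2]
opening: 0.0132
gripper_force: 26.2
time: 4.02
eef_pos: [0.5988, 0.054, 0.1127]
eef_rot: [-180.0, 0.0, 88.5]
force: [0.3, 0.5, -1.1]
opening: 0.0135
gripper_force: 26.2
time: 4.35
eef_pos: [0.5955, 0.055, 0.114]
eef_rot: [-180.0, -0.0, 88.6]
force: [0.2, 0.1, -1.0]
opening: 0.0136
gripper_force: 26.2
[0.59582619 0.05506533 0.1145645 ] [ 1.79984236e+02 -2.77160159e-03  8.85683141e+01] [[386.98707853 201.33127078]] [[363.08795125 246.98155307]]
```

View pics/c1.png

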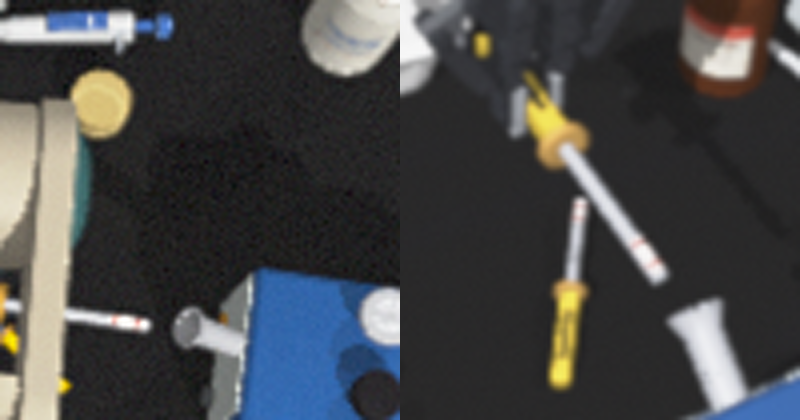

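The stick is held level ahead of the tube. Its tip is at top (376.6,200.6) and scene (355.1,239.1). The rim is at top (386.4,201.6) and scene (363.6,247.1).

```bash
python3 - <<'E'
from h import *
f=lambda x,y,ox,oy:((x+.5)/4-.5+ox,(y+.5)/4-.5+oy)
tip=tri(f(262,278,290,170),f(148,324,340,120));rim=tri(f(296,310,290,170),f(187,328,340,120))
print('tip',tip,'rim',rim,'diff',rim[0]-tip[0])
g=np.array([.5958,.0551,.1332]);d=tip[0]-g;print('grip->tip',d,np.linalg.norm(d),'yaw',np.degrees(np.arctan2(d[1],d[0])),'pitch',np.degrees(np.arcsin(d[2]/np.linalg.norm(d))))
print(onz('scene',f(163,145,290,170),.134))
# tube axis yaw: points on the tube near case (rim - 44mm horizontally, 31 mm down)
for yaw in(-90,-92,-94):
    a=np.array([np.cos(np.radians(yaw)),np.sin(np.radians(yaw))])
    P=[*(np.array([.593,-.115])+.04*a),.135-.028]
    q=proj('top',P)[0];r=proj('scene',P)[0];print(yaw,(q-[340,120])*4+1.5,(r-[290,170])*4+1.5+np.array([400,0]))
E
```

```text
tip (array([ 0.59269579, -0.08738204,  0.12907436]), np.float64(1.411064652743577e-05)) rim (array([ 0.59364826, -0.11422353,  0.13268293]), np.float64(0.002396209059417299)) diff [ 0.00095247 -0.02684149  0.00360857]
grip->tip [-0.00310421 -0.14248204 -0.00412564] 0.142575556949703 yaw -91.24808702236483 pitch -1.658173748203343
[0.59227021 0.0119095  0.134     ]
-90 [238.80101167 341.84876336] [733.70272777 402.07113441]
-92 [238.6023563  343.77973182] [731.30526013 403.19114522]
-94 [238.33488363 345.70078882] [728.85122031 404.23672612]
```

```bash
python3 -m inch '[[0.006,0,0.01,-0.0015,1],[0.005,-0.04,0.01,-0.0015,1],[0.003,-0.08,0.01,-0.0015,1],[0.001,-0.12,0.01,-0.0015,1],[0.001,-0.136,0.01,-0.0015,1]]'
python3 -m inch '[[0,-0.008,0,0,1],[0,-0.016,0,0,1],[0,-0.016,0,0,1],[0,-0.016,0,0,1]]' 20
python3 - <<'E'
from h import *
s=snap('scene','pics/s2.png');o=ctrl.get_obs();print(o['eef_pos'],o['ft_torque'])
E
```

```text
time: 4.87
eef_pos: [0.5965, 0.0188, 0.1168]
eef_rot: [180.0, 0.0, 87.9]
force: [0.7, 2.3, -2.1]
opening: 0.0133
gripper_force: 26.2
time: 5.2
eef_pos: [0.5968, 0.0173, 0.1168]
eef_rot: [180.0, -0.0, 88.0]
force: [1.4, 3.1, -1.6]
opening: 0.0134
gripper_force: 26.1
[0.59675376 0.01726764 0.11673516] [ 0.67455241 -0.24705885  0.19520368]
```

```bash
python3 -m inch '[[0,-0.001,0.02,0,1],[0,-0.003,0.04,0,1],[0,-0.005,0.06,0,1],[0,-0.008,0.08,0,1],[0,-0.011,0.10,0,1]]' 20
python3 -m inch '[[0,0,0,0,1],[0,0,0,0,1]]'
python3 - <<'E'
from h import *
s=snap('scene','pics/s3.png');o=ctrl.get_obs();print(o['eef_pos'],o['force'],o['ft_torque'])
cv2.imwrite('pics/c3.png',cv2.resize(s[170:300,290:420],None,fx=4,fy=4,interpolation=cv2.INTER_CUBIC)[:,:,::-1])
E
```

```text
time: 5.67
eef_pos: [0.5967, 0.0139, 0.1426]
eef_rot: [180.0, 0.0, 88.0]
force: [0.8, 2.8, -2.2]
opening: 0.0134
gripper_force: 25.9
time: 5.83
eef_pos: [0.597, 0.0138, 0.1425]
eef_rot: [179.9, 0.0, 88.0]
force: [1.4, 2.3, -1.1]
opening: 0.0137
gripper_force: 26.1
[0.59686326 0.01381781 0.14217992] [ 2.07209927  2.11147267 -0.17415847] [ 0.4933276  -0.23768656  0.13875   ]
```

View pics/c3.png

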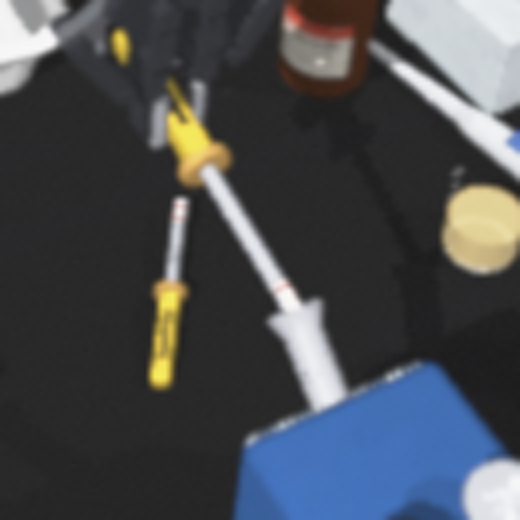

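The tip has gone into the mouth: the rim is at crop (297,312), with a single red line showing above it. The stick is pivoting as intended, so I'll continue the arc.

```bash
python3 -m inch '[[0,-0.005,0.023,0,1],[0,-0.011,0.045,0,1],[0.001,-0.018,0.068,0,1],[0.001,-0.026,0.09,0,1],[0.001,-0.036,0.112,0,1]]'
python3 -m inch '[[0,-0.009,0.02,0,1],[0,-0.019,0.04,0,1],[0,-0.03,0.06,0,1],[0,-0.042,0.08,0,1],[0,-0.056,0.1,0,1]]'
python3 -m inch '[[0,0,0,0,1],[0,0,0,0,1]]'
python3 - <<'E'
from h import *
s=snap('scene','pics/s4.png');o=ctrl.get_obs();print(o['eef_pos'],o['force'],o['ft_torque'])
cv2.imwrite('pics/c4.png',cv2.resize(s[170:300,290:420],None,fx=4,fy=4,interpolation=cv2.INTER_CUBIC)[:,:,::-1])
E
```

```text
time: 6.3
eef_pos: [0.5969, 0.0048, 0.1706]
eef_rot: [180.0, -0.0, 88.0]
force: [-0.3, 2.8, -1.5]
opening: 0.0133
gripper_force: 26.0
time: 6.72
eef_pos: [0.5968, -0.0092, 0.1953]
eef_rot: [-180.0, -0.0, 88.0]
force: [0.5, 3.6, -1.5]
opening: 0.0137
gripper_force: 26.3
time: 6.88
eef_pos: [0.597, -0.0096, 0.1952]
eef_rot: [180.0, 0.0, 88.0]
force: [0.1, 1.4, -0.3]
opening: 0.0135
gripper_force: 26.4
[ 0.5969753 -0.0094989  0.194901 ] [ 0.15290424  0.35870708 -1.1358994 ] [ 0.06605802 -0.05218693  0.0270195 ]
```

View pics/c4.png

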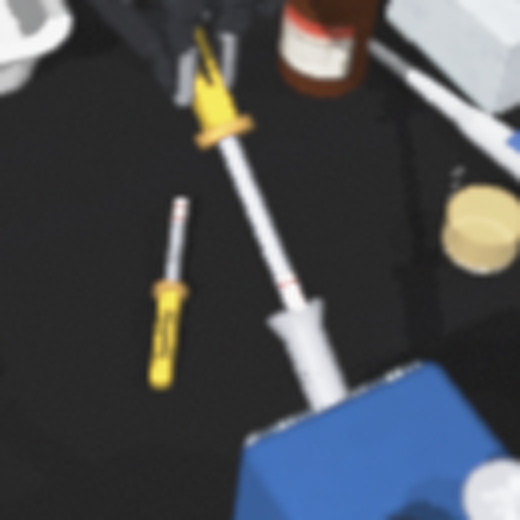

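The stick is in line with the tube, with its tip about 14 mm inside and low force on the tool. Next I'll slide it in along the axis.

```bash
python3 -m inch '[[0,-0.02,-0.014,0,1],[-0.001,-0.045,-0.034,0,1],[-0.002,-0.07,-0.054,0,1],[-0.002,-0.095,-0.073,0,1],[-0.003,-0.12,-0.092,0,1]]'
python3 -m inch '[[0,-0.02,-0.016,0,1],[-0.001,-0.045,-0.035,0,1],[-0.002,-0.07,-0.055,0,1],[-0.003,-0.10,-0.078,0,1],[-0.003,-0.12,-0.092,0,1]]'
python3 -m inch '[[0,0,0,0,1],[0,0,0,0,1]]'
```

```text
time: 7.35
eef_pos: [0.5959, -0.0402, 0.1707]
eef_rot: [-179.9, 0.0, 88.0]
force: [0.5, 0.1, -1.4]
opening: 0.0132
gripper_force: 26.3
time: 7.77
eef_pos: [0.5951, -0.07, 0.1478]
eef_rot: [-180.0, 0.0, 88.0]
force: [-0.3, -0.5, -1.1]
opening: 0.0135
gripper_force: 26.3
time: 7.93
eef_pos: [0.5953, -0.0692, 0.1486]
eef_rot: [-180.0, -0.0, 88.0]
force: [-0.1, -0.3, -0.9]
opening: 0.0136
gripper_force: 26.3
```

```bash
python3 -m inch '[[0,-0.007,-0.005,0,1],[0,-0.014,-0.01,0,1],[-0.001,-0.02,-0.015,0,1],[-0.001,-0.027,-0.02,0,1],[-0.001,-0.033,-0.024,0,1]]'
python3 -m inch '[[0,-0.004,-0.003,0,1],[0,-0.008,-0.006,0,1],[0,-0.012,-0.008,0,1],[0,-0.012,-0.008,0,1]]'
python3 - <<'E'
from h import *
s=snap('scene','pics/s5.png');o=ctrl.get_obs();print(o['eef_pos'],o['force'],o['ft_torque'])
cv2.imwrite('pics/c5.png',cv2.resize(s[190:290,310:410],None,fx=5,fy=5,interpolation=cv2.INTER_CUBIC)[:,:,::-1])
E
```

```text
time: 8.35
eef_pos: [0.5952, -0.0773, 0.1427]
eef_rot: [180.0, 0.0, 88.0]
force: [-0.1, -0.3, -1.0]
opening: 0.0134
gripper_force: 26.3
time: 8.68
eef_pos: [0.5951, -0.0804, 0.1407]
eef_rot: [-180.0, 0.0, 88.0]
force: [-0.3, -0.2, -0.8]
opening: 0.0134
gripper_force: 26.3
[ 0.59513933 -0.08028545  0.1407643 ] [ 0.23843509 -0.16810409 -0.88338772] [ 0.0091353   0.01434533 -0.0149474 ]
```

View pics/c5.png

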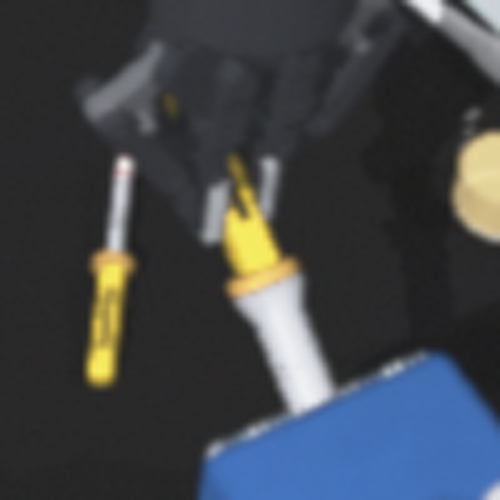

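The collar is just above the rim at crop (265,278), with no contact force yet. I'll push on in small steps until the force rises.

```bash
python3 -m inch '[[0,-0.004,-0.003,0,1],[0,-0.007,-0.005,0,1],[0,-0.007,-0.005,0,1]]'
python3 -m inch '[[0,-0.004,-0.003,0,1],[0,-0.007,-0.005,0,1],[0,-0.007,-0.005,0,1]]'
```

```text
time: 8.98
eef_pos: [0.5953, -0.0809, 0.1405]
eef_rot: [180.0, -0.1, 88.0]
force: [-2.2, 5.0, 4.4]
opening: 0.0136
gripper_force: 27.0
time: 9.23
eef_pos: [0.5954, -0.0811, 0.1405]
eef_rot: [179.9, -0.2, 88.1]
force: [-6.3, 12.6, 9.3]
opening: 0.0132
gripper_force: 27.9
```

The collar is on the rim. The reaction is about 16 N and points straight along the tube axis. Next I'll give it one small firm push, then withdraw to the tube mouth.

```bash
python3 -m inch '[[0,-0.003,-0.002,0,1],[0,-0.003,-0.002,0,1],[0,-0.003,-0.002,0,1]]'
python3 -m inch '[[0,0.03,0.022,0,1],[0,0.06,0.044,0,1],[0.001,0.09,0.067,0,1],[0.001,0.12,0.09,0,1],[0.002,0.15,0.113,0,1]]'
python3 -m inch '[[0,0.03,0.022,0,1],[0.001,0.06,0.044,0,1],[0.001,0.09,0.067,0,1],[0.002,0.12,0.09,0,1],[0.003,0.16,0.121,0,1]]'
python3 -m inch '[[0,0,0,0,1],[0,0,0,0,1]]'
```

```text
time: 9.48
eef_pos: [0.5955, -0.0811, 0.1405]
eef_rot: [179.9, -0.3, 88.2]
force: [-6.9, 14.3, 14.1]
opening: 0.0136
gripper_force: 28.3
time: 9.9
eef_pos: [0.5957, -0.0463, 0.1666]
eef_rot: [180.0, 0.0, 88.0]
force: [-0.1, 0.1, -0.8]
opening: 0.0135
gripper_force: 26.3
time: 10.32
eef_pos: [0.5963, -0.0064, 0.1963]
eef_rot: [-180.0, 0.0, 88.0]
force: [-0.2, -0.4, -1.2]
opening: 0.0135
gripper_force: 26.4
time: 10.48
eef_pos: [0.5967, -0.0064, 0.1971]
eef_rot: [179.9, 0.0, 88.1]
force: [-0.4, 0.1, -2.1]
opening: 0.0134
gripper_force: 26.4
```

```bash
python3 -m inch '[[0,0.017,-0.025,0,1],[0,0.033,-0.051,0,1],[0,0.048,-0.078,0,1],[0,0.061,-0.105,0,1],[0.001,0.072,-0.134,0,1]]'
python3 -m inch '[[0,0.01,-0.028,0,1],[0,0.019,-0.057,0,1],[0,0.026,-0.086,0,1],[0,0.032,-0.116,0,1],[0,0.036,-0.146,0,1]]'
python3 -m inch '[[0,0.002,-0.03,0,1],[0,0.003,-0.06,0,1],[0,0.003,-0.068,0,1],[0,0.003,-0.068,0,1]]'
python3 - <<'E'
from h import *
s=snap('scene','pics/s6.png');o=ctrl.get_obs();print(o['eef_pos'],o['force'],o['ft_torque'])
E
```

```text
time: 10.9
eef_pos: [0.5967, 0.0116, 0.1621]
eef_rot: [180.0, -0.0, 88.0]
force: [1.1, 1.6, 2.4]
opening: 0.0137
gripper_force: 25.9
time: 11.32
eef_pos: [0.5966, 0.0202, 0.1254]
eef_rot: [-180.0, 0.0, 88.0]
force: [1.2, 2.0, 1.0]
opening: 0.0134
gripper_force: 25.5
time: 11.65
eef_pos: [0.5962, 0.0206, 0.1082]
eef_rot: [-179.9, 0.0, 88.0]
force: [0.9, 0.4, -0.5]
opening: 0.0133
gripper_force: 25.3
[0.59636635 0.02056631 0.10879574] [-0.15722895  0.31354232 -1.04424994] [ 0.01126026 -0.06755827 -0.01760782]
```

```bash
python3 -m inch '[[0,0.03,0,0,1],[0.001,0.07,0,0,1],[0.002,0.12,0,0,1],[0.003,0.16,0,0,1],[0.003,0.16,0,0,1]]'
python3 -m inch '[[0,0,0,0,1],[0,0,0,0,1]]'
python3 - <<'E'
from h import *
s=snap('scene','pics/s7.png');t=snap('top','pics/t7.png');o=ctrl.get_obs();print(o['eef_pos'],o['eef_rot'],o['force'])
g=o['eef_pos']+[0,0,.0187]
for p in(-6,-3,0,3,6):
    a=np.radians(p);P=g+.145*np.array([-.03*np.cos(a),-np.cos(a),np.sin(a)]);print(p,proj('scene',P),proj('top',P))
a=cv2.resize(t[150:250,330:430],None,fx=4,fy=4,interpolation=cv2.INTER_CUBIC);b=cv2.resize(s[170:270,290:390],None,fx=4,fy=4,interpolation=cv2.INTER_CUBIC)
cv2.imwrite('pics/c7.png',np.hstack([a,b])[:,:,::-1])
E
```

```text
time: 12.12
eef_pos: [0.5973, 0.0634, 0.1094]
eef_rot: [180.0, -0.0, 88.2]
force: [0.4, 0.5, -2.3]
opening: 0.0132
gripper_force: 25.2
time: 12.28
eef_pos: [0.5974, 0.0609, 0.1093]
eef_rot: [180.0, 0.0, 88.0]
force: [-0.3, 0.0, -1.2]
opening: 0.0136
gripper_force: 25.2
[0.59742899 0.06047302 0.10932791] [1.79994768e+02 6.57417002e-03 8.79804554e+01] [-0.57618504 -0.9150355  -2.13390695]
-6 [[353.72389207 242.70570526]] [[374.45599567 201.49458265]]
-3 [[354.15205601 240.63707316]] [[375.0692973  200.98313614]]
0 [[354.48667934 238.39205742]] [[375.54997506 200.44070781]]
3 [[354.72443607 235.97507195]] [[375.89379287 199.86811544]]
6 [[354.86234831 233.39156838]] [[376.09675734 199.26630848]]
```

View pics/c7.png

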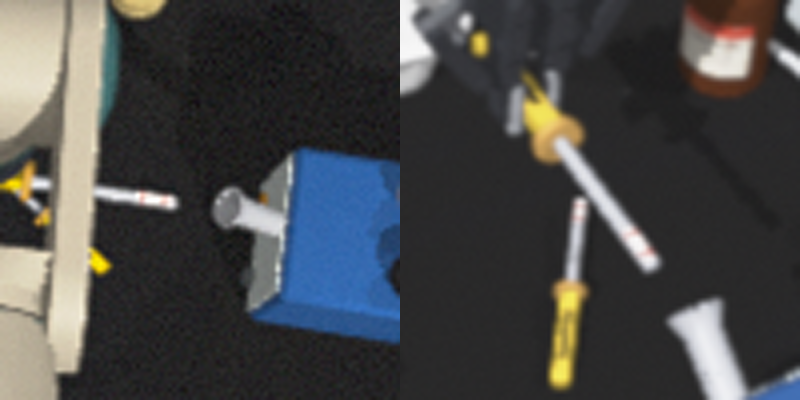

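The tip is out and nearly level, at top (373.4,200.1) and scene (353.4,236.4). I'll compare that with the level pose measured after the grasp.

```bash
python3 - <<'E'
from h import *
f=lambda x,y,ox,oy:((x+.5)/4-.5+ox,(y+.5)/4-.5+oy)
t0,e0=tri(f(262,278,290,170),f(148,324,340,120));t1,e1=tri(f(255,267,290,170),f(175,202,330,150))
g0=np.array([.5958,.0551,.1332]);g1=np.array([.5974,.0605,.1280])
for t,g,e in((t0,g0,e0),(t1,g1,e1)):
    d=t-g;print(t,e,d,np.linalg.norm(d),np.degrees(np.arcsin(d[2]/np.linalg.norm(d))))
c0,c1=f(163,145,290,170),f(157,143,290,170)
print([onz('scene',c,z)-g for c,z,g in((c0,.1315,g0),(c1,.127,g1))])
E
```

```text
[ 0.59269579 -0.08738204  0.12907436] 1.411064652743577e-05 [-0.00310421 -0.14248204 -0.00412564] 0.142575556949703 -1.658173748203343
[ 0.59370799 -0.07868342  0.12754186] 0.0008131243586836449 [-0.00369201 -0.13918342 -0.00045814] 0.1392331362622206 -0.18852975286955165
[array([-0.00229205, -0.04120107, -0.0017    ]), array([-0.0038081 , -0.04015748, -0.001     ])]
```

The pitch is within about 1.5° of level, and the stick slipped about 3 mm in the grip when it hit the stop. Now I'll carry it to the tray, turning it to point along +x.

```bash
python3 -m inch '[[-0.04,0.05,0.06,0.01,1],[-0.1,0.11,0.12,0.028,1],[-0.16,0.18,0.16,0.047,1],[-0.22,0.25,0.16,0.066,1],[-0.29,0.317,0.16,0.085,1]]'
python3 -m inch '[[-0.06,0.06,0,0.017,1],[-0.12,0.13,0,0.034,1],[-0.17,0.19,0,0.051,1],[-0.23,0.25,0,0.068,1],[-0.288,0.317,0,0.085,1]]'
python3 -m inch '[[-0.06,0.06,0,0.017,1],[-0.12,0.13,0,0.034,1],[-0.17,0.19,-0.02,0.051,1],[-0.23,0.25,-0.03,0.068,1],[-0.286,0.317,-0.037,0.085,1]]'
python3 -m inch '[[0,0,0,0,1],[0,0,0,0,1],[0,0,0,0,1],[0,0,0,0,1]]'
python3 - <<'E'
from h import *
s=snap('scene','pics/s8.png');t=snap('top','pics/t8.png');o=ctrl.get_obs();print(o['eef_pos'],o['eef_rot'],o['force'])
a=cv2.resize(t[150:270,190:290],None,fx=4,fy=4,interpolation=cv2.INTER_CUBIC);b=cv2.resize(s[110:230,200:300],None,fx=4,fy=4,interpolation=cv2.INTER_CUBIC)
cv2.imwrite('pics/c8.png',np.hstack([a,b])[:,:,::-1])
E
```

```text
time: 12.8
eef_pos: [0.5249, 0.1403, 0.1504]
eef_rot: [179.9, 0.0, 118.9]
force: [-0.1, -0.2, -1.0]
opening: 0.0133
gripper_force: 25.2
time: 13.22
eef_pos: [0.4523, 0.2194, 0.1494]
eef_rot: [180.0, 0.0, 149.4]
force: [0.0, 0.8, -1.0]
opening: 0.0138
gripper_force: 25.2
time: 13.63
eef_pos: [0.3808, 0.2986, 0.1399]
eef_rot: [-180.0, -0.0, -180.0]
force: [0.1, -0.5, -1.6]
opening: 0.0138
gripper_force: 25.2
time: 13.97
eef_pos: [0.3821, 0.2979, 0.1403]
eef_rot: [180.0, 0.0, 179.7]
force: [-0.9, 0.4, -1.3]
opening: 0.0136
gripper_force: 25.2
[0.38201641 0.29792989 0.1401709 ] [1.79996697e+02 1.24973046e-02 1.79687784e+02] [ 0.1556265  -0.0324387  -1.13255905]
```

View pics/c8.png

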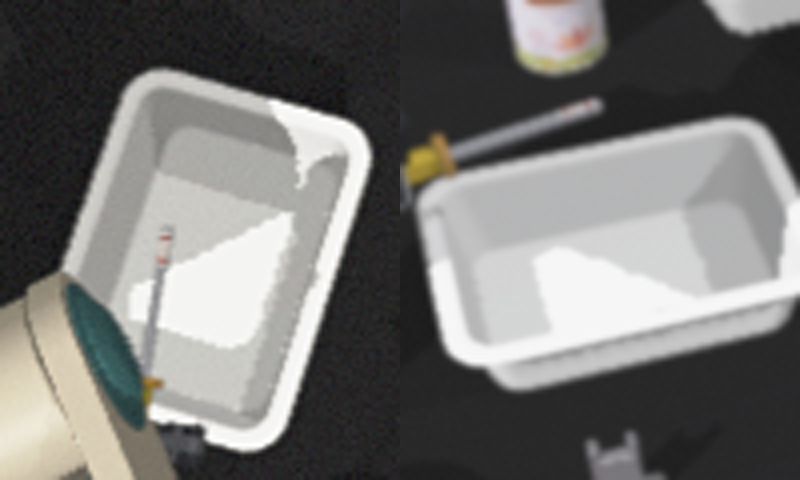

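```bash
python3 - <<'E'
from h import *
f=lambda x,y,ox,oy:((x+.5)/4-.5+ox,(y+.5)/4-.5+oy)
t,e=tri(f(200,104,200,110),f(168,228,190,150));g=ctrl.get_obs()['eef_pos']+[0,0,.0187];d=t-g
print('tip',t,e,'d',d,np.linalg.norm(d),'pitch',np.degrees(np.arcsin(d[2]/np.linalg.norm(d))))
s=cv2.imread('pics/s0.png');h=cv2.cvtColor(s,cv2.COLOR_BGR2HSV);m=cv2.inRange(h,(0,0,110),(180,50,255));k,l,st,c=cv2.connectedComponentsWithStats(m)
i=l[165,285];print(st[i])
print('scene proj centre',(proj('scene',[.5207,.2985,.058])-[200,110])*4+[401.5,1.5])
q=[(430,185),(755,122),(830,285),(462,362)]
W=np.array([onz('scene',f(x-400,y,200,110),.058) for x,y in q]);print(W.round(3),W.mean(0))
q=[(140,72),(370,145),(262,450),(50,330)]
# rim side lines from contour in the unobstructed first top picture
t0=cv2.imread('pics/t0.png');h=cv2.cvtColor(t0,cv2.COLOR_BGR2HSV);m=cv2.inRange(h,(0,0,120),(180,50,255));k,l,st,c=cv2.connectedComponentsWithStats(m)
cn=cv2.findContours((l==l[215,241]).astype(np.uint8),0,2)[0];cn=max(cn,key=cv2.contourArea)[:,0].astype(float)
P=np.array([onz('top',p,.058)[:2] for p in cn]);r=cv2.minAreaRect(P.astype(np.float32)*1000);print('tray world rect',r)
E
```

```text
tip [0.52113086 0.29821615 0.1599715 ] 0.0009758752444506513 d [0.13911445 0.00028627 0.00110061] 0.13911909481412021 pitch 0.45328688146995094
[ 203  139  105   68 5133]
scene proj centre [[616.60015847 226.48842011]]
[[0.422 0.402 0.058]
 [0.654 0.359 0.058]
 [0.621 0.178 0.058]
 [0.388 0.225 0.058]] [0.52119926 0.29116428 0.058     ]
tray world rect ((520.0568237304688, 297.53826904296875), (196.38743591308594, 255.50244140625), 80.77042388916016)
```

The tip is at (0.521, 0.298, 0.160), over the tray centre at (0.520, 0.298) and about 10 cm above the rim. It is level within 1–2°, and the red lines face up in the top view at crop (165,245).

```bash
python3 -c "
from plant import ctrl
print(ctrl.job_done())"
```

```text
the job is handed in; nothing more can be done
None
```

I handed the job in at about 14 s: the dipstick went into the filler tube until its collar stopped on the rim, came right out, and is held level (within about 2°), marked face up, with its tip about 10 cm above the empty tray's rim, over the middle.

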